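# Load the vial reader and hold the index knob at the third click

### The job

Put the two sample vials upright, one at a time, into the two pockets of the vial reader's turntable, all the way down. Only then grip the index knob and turn it clockwise from its home mark by three clicks, no further, to the third stop, which brings the vials under the reading head. Finish while still holding the knob there in the grip; leave the jar and the beaker where they stand.

Things in the scene. Friction and masses are not known exactly. Their poses are not given: they have to be found in the camera images.
- vial_a_center (a point): Sample vial, a plain upright cylinder 28 mm in diameter and 70 mm tall (amber glass below, white cap on the top 18 mm, same diameter throughout), about 35 g, standing on the bench to the robot's right. Point at its centre, 35 mm above its underside; z along its axis, up through the cap.
- vial_b_center (a point): The second, identical vial: same size, same point. Either vial may go in either pocket.
- pocket0 (a point): One of two pockets on the turntable: upright grey cup, inner diameter 31 mm, 24 mm deep, its top 6 mm widening to 40 mm at the mouth, at most 48 mm across outside. Point at the centre of the pocket's floor; z up; it goes round with the turntable. A seated vial sticks 46 mm out: hold it by its top 20 mm or so, fingertips above the cup.
- pocket1 (a point): The second, identical pocket, same meaning. The pockets' centres lie 65 mm apart, each 65 mm from the turntable's axis; at the start they are on the reader's front side (robot side).
- hub (a point): On the turntable's vertical axis, at the top of its hub (28 mm in diameter, 8 mm high). The turntable is a bare dark steel disc 184 mm in diameter, its top 38 mm above the bench, 3 mm below the pockets' floors. It is geared to the knob and turns the same way 2.5 times as far: 60 degrees a click, so three clicks carry the pockets half a turn to the back.
- reader: Bench vial reader, fixed: white housing 30 mm high. Origin on the bench; x to its back, y to its left seen from its front. The housing spans x -110 to 160, y -190 to 170 mm; turntable axis at (0, 60), knob axis at (-30, -120) mm. The reading head, a grey block, is over x 42 to 153, y 0 to 120 mm, from 124 to 156 mm above the bench; a seated vial's top is at 111 mm.
- knob_grip (a point): Index knob: black bar grip 44 mm long, 14 mm thick, standing 34 mm above a round skirt 46 mm in diameter. Point on its vertical axis, 14 mm below its top, 64 mm above the bench. The bar lies along this point's x axis, so fingers close along its y; both turn with the knob. A white line on top marks the end of the bar (-x) that points at the tick marks.
- knob (a joint): Knob angle, rad: 0 at home (starts there, against a hard end stop; white line at the broad tick, to the reader's front), growing clockwise from above. Click stops every 24 degrees (0.419 rad), each with a tick: the third after home is at 1.257. Between stops it resists with up to about 0.2 N m, then pulls into the next. Five stops follow home.
- jar: Glass jar with an orange cap, 72 mm in diameter, 90 mm tall; a bystander. Origin at its underside.
- beaker: Open glass beaker, 70 mm in diameter, 90 mm tall; a bystander. Origin at its underside.
There are look-alikes about, which are no part of the job. What is shaped like the part that bears vial_a_center but purple or red is not meant.

How it is judged:
By the outcome, as a careful person would: the job done as asked, in the order asked, and still so for the second after the job is handed in, while the arm keeps its last pose, push and grip.
It also fails if it takes over 72 s, if anything falls off the work surface, if the arm or the gripper's body presses on something with over 40 N, if the wrist force passes 120 N, or if a joint passes its speed limit or range.

### The arm

A 6-joint arm with a two-finger parallel gripper is mounted at the origin on the work surface. World frame = base frame: x ahead of the robot, y to its left, z up, the work surface at z = 0. Lengths are in m, angles in rad, forces in N, time in s.
With the tool pointing down it reaches from about 0.35 to 0.775 m from the base axis. Payload 7.3 kg.
Tool frame: the origin (TCP) lies at the very end of the fingers, on their centre line; the grasp point (between the pads) lies 19 mm behind it (robot.hold_point_z is the distance from the TCP to the grasp point, in m); z points along the fingers, y is the direction in which the jaws open and shut (so a half turn about z gives the same grasp; the last joint's range is limited). The gripper opens to 92 mm and grips with 3 to 60 N. Pads are 19 mm wide; open, the fingers measure 130 mm over their backs; the gripper's body (75 mm by 190 mm) begins 47 mm behind the grasp point.
Start: joints at [-1.322, 0.342, 1.524, -0, 1.275, -0.146], TCP at [0.202, -0.485, 0.227] pointing down, gripper open.
Joint ranges: [-2.53, 2.53], [-0.77, 2.02], [0.04, 2.7], [-1, 4.14], [0.28, 2.66], [-3.11, 3.11]. Speed limits (rad/s): [2.57, 2.57, 3.14, 3.14, 3.14, 3.14].

### API

Orientations are given as [roll, pitch, yaw] about the fixed x, y, z axes, in that order (R = Rz(yaw) Ry(pitch) Rx(roll)).
In Python, from cell import monitor, viewer, robot gives the robot as it stands.
- The arm moves only by the tool move_arm, never from a script. Its argument "deltas" is a list of rows, each an object of numbers: "x", "y", "z": the shift along the tool's x, y, z in m; "wx", "wy", "wz": the turn, a rotation vector about the tool's x, y, z in degrees; "hand": the opening, from 0 (shut) to 1 (fully open). In form: [{"x": .., "y": .., "z": .., "wx": .., "wy": .., "wz": .., "hand": ..}, ...]. A call has 1 to 8 rows; each row is the pose to reach, as a shift and turn from the pose commanded when the call began, along the tool's axes at that moment; what a row does not reach only later rows make up. A row lasts 1/8 s, in which the tool goes at most 62.5 mm and 10.7 degrees, less where a joint would pass 70% of its speed; a pose out of reach is approached as far as the arm can. A call with a gripper value outside its range is refused whole. The fingers move at their own pace and stop on an object; "grip_force" is the grip in N (left out, the last holds). Time passes only in rows, so rows that repeat a pose let the fingers close. It gives the time, the measured TCP pose, the force and the opening at its end, in the units of the state.
- monitor.observe(): the state, without advancing time (a new reading comes with each control period).
- viewer.read_camera(name): name is "scene" or "side" or "wrist"; returns the picture (384x512x3 uint8, red, green, blue); there is no depth.
- viewer.camera_params(name): a dict with "camera_matrix" (3x3 intrinsics, pixels), "k1" (the pictures are not rectified: a ray, as slopes to the right and down, at radius r is drawn at 1 + k1 r^2 times it, then the intrinsics apply), "R" (3x3) and "t" (3): a world point X has camera coordinates R X + t. Camera axes: x right, y down, z forward; pixel columns grow to the right and rows downward; lengths in m; the calibration is good to about 2 mm. A picture is of the moment at which its call begins: read the wrist's pose just before it. camera_params takes no time and is no camera call; for the wrist camera it gives the pose at the moment of the call.
- robot.hand_in(): hands the job in, once; it reports no verdict.
The state is a dict: "time": time; "qpos": joint angles; "qvel": joint speeds; "joint_efforts": joint torques, N m; "tool_pos": TCP position; "tool_rot": TCP orientation; "contact_force": force on the tool from outside, world axes, zero at the start; "torque": the same for the moment, N m; "opening": finger opening in m.
Only numpy, scipy, OpenCV 4.12 (cv2) and the standard library are available. Lean on these libraries where they do the work, as an engineer would, in place of code of your own. Each camera call takes 0.05 s, during which the arm holds its last target. There are 200 camera calls.

## Working session

There is one attempt and no reset: what is moved stays moved. The work goes in short steps, Python scripts to look and compute and a tool call to move; the robot and the scene stay as the last step left them, time stands still between calls to the robot, and variables do not carry over. Pictures are saved under pics/ and viewed, about 8 in all and at most 12, crops included, and the job is handed in when it is done.

Besides the shell and the picture viewer there is one more tool, called after "Request:" as name([rows], argument=value, ...), one row to a line, values as JSON. move_arm: Moves the arm, as the interface text tells. Its arguments: {"type":"object","properties":{"deltas":{"type":"array","items":{"type":"object","properties":{"x":{"type":"number"},"y":{"type":"number"},"z":{"type":"number"},"wx":{"type":"number"},"wy":{"type":"number"},"wz":{"type":"number"},"hand":{"type":"number"}}}},"grip_force":{"type":"number"}},"required":["deltas"]}

```bash
ls; mkdir -p pics; python3 - <<'E'
from cell import monitor, viewer, robot
import cv2,numpy as np
ims=[viewer.read_camera(n) for n in("scene","side","wrist")]
for n,i in zip(("scene","side","wrist"),ims): cv2.imwrite(f"pics/{n}0.png",i[:,:,::-1])
for n in("scene","side","wrist"):
    p=viewer.camera_params(n);print(n,np.round(p["camera_matrix"],1).tolist(),p["k1"],np.round(p["R"],3).tolist(),np.round(p["t"],3))
a=np.vstack([ims[0],ims[1]])
cv2.imwrite("pics/m0.png",cv2.resize(a[:,:,::-1],(400,600),interpolation=cv2.INTER_AREA))
print(monitor.observe(),robot.hold_point_z)
E
```

```text
pics
scene [[366.7, 0.0, 256.3], [0.0, 366.7, 189.6], [0.0, 0.0, 1.0]] -0.11628132676921422 [[-0.639, 0.769, 0.003], [0.611, 0.509, -0.607], [-0.468, -0.386, -0.795]] [ 0.365 -0.288  1.455]
side [[370.8, 0.0, 252.4], [0.0, 370.8, 189.6], [0.0, 0.0, 1.0]] -0.05591677346516154 [[0.98, -0.199, 0.013], [-0.122, -0.65, -0.75], [0.157, 0.733, -0.662]] [-0.526  0.112  1.2  ]
wrist [[270.4, 0.0, 254.6], [0.0, 270.4, 185.4], [0.0, 0.0, 1.0]] -0.015115381114184713 [[0.384, -0.923, -0.002], [-0.884, -0.368, 0.289], [-0.268, -0.11, -0.957]] [-0.524 -0.036  0.391]
{'time': 0.15, 'qpos': array([-1.32197714e+00,  3.42576317e-01,  1.52476036e+00,  1.09375476e-06,
        1.27541953e+00, -1.45963981e-01]), 'qvel': array([ 1.42198951e-03, -1.31810584e-03, -1.40964713e-03,  6.88830766e-05,
       -1.06865486e-03,  2.07722140e-03]), 'joint_efforts': array([ 1.47260827e-03, -4.31465828e+01, -2.44353873e+01,  7.17695849e-02,
        5.37088152e-02, -8.48692321e-05]), 'tool_pos': array([ 0.20188428, -0.48431271,  0.22621054]), 'tool_rot': array([-3.14044163e+00, -1.70269167e-04,  3.94782747e-01]), 'contact_force': array([0.85058682, 0.77447994, 0.39254062]), 'torque': array([-0.05445689, -0.03758027,  0.0153794 ]), 'opening': 0.09189873867076269} 0.0188
```

View pics/scene0.png

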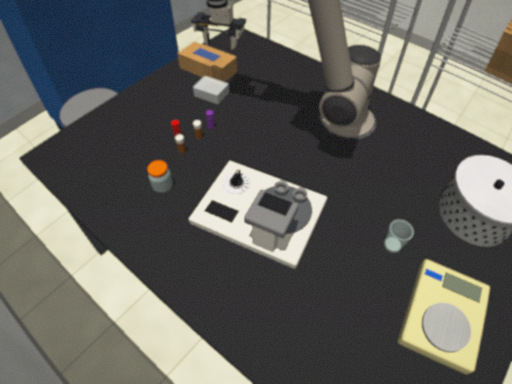

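View pics/side0.png

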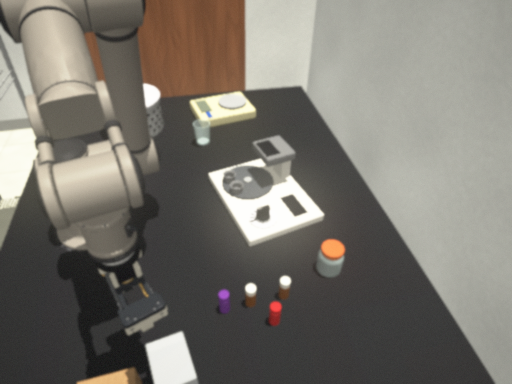

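Scene view: vials with white caps at (197,125) and (180,140). Look-alikes are purple (210,118) and red (176,126). In the side view the vials are at (250,293) and (285,286), purple at (223,300), red at (275,313). The reader is the white plate in the middle, with the jar at (160,175) and the beaker at (399,235).

```bash
cat > h.py <<'E'
import numpy as np,cv2
from cell import viewer
def P(n,p=None):
    p=p or viewer.camera_params(n);return p
def ray(p,uv):
    K=np.array(p["camera_matrix"]);d=(np.array(uv,float)-K[:2,2])/[K[0,0],K[1,1]]
    r=np.linalg.norm(d);s=r
    for _ in range(20): s=r/(1+p["k1"]*s*s)
    d=d*(s/r if r>0 else 1);R=np.array(p["R"]);t=np.array(p["t"])
    v=R.T@np.array([d[0],d[1],1]);return -R.T@t,v/np.linalg.norm(v)
def plane(p,uv,z):
    o,v=ray(p,uv);return o+v*(z-o[2])/v[2]
def proj(p,X):
    c=np.array(p["R"])@np.array(X)+np.array(p["t"]);d=c[:2]/c[2];d=d*(1+p["k1"]*(d@d))
    K=np.array(p["camera_matrix"]);return d*[K[0,0],K[1,1]]+K[:2,2]
def tri(a,ua,b,ub):
    o1,v1=ray(a,ua);o2,v2=ray(b,ub)
    s=np.linalg.lstsq(np.c_[v1,-v2],o2-o1,rcond=None)[0]
    x,y=o1+s[0]*v1,o2+s[1]*v2;return (x+y)/2,np.linalg.norm(x-y)
def blobs(mask,roi,amin=8):
    x0,y0,x1,y1=roi;m=np.zeros_like(mask,np.uint8);m[y0:y1,x0:x1]=mask[y0:y1,x0:x1]
    n,l,s,c=cv2.connectedComponentsWithStats(m)
    return [(np.round(c[i],1).tolist(),int(s[i,4]),s[i,:4].tolist()) for i in range(1,n) if s[i,4]>=amin]
E
python3 - <<'E'
from h import *
S=cv2.imread("pics/scene0.png");D=cv2.imread("pics/side0.png")
ps,pd=P("scene"),P("side")
for nm,I,p,roi in(("scene",S,ps,(165,100,225,160)),("side",D,pd,(210,265,300,330))):
    f=I.astype(int);w=(f.min(2)>110)&(f.max(2)-f.min(2)<50)
    for b in blobs(w,roi,6): print(nm,"cap",b,plane(p,b[0],0.061).round(4))
def housing(I,roi):
    f=I.astype(int);x0,y0,x1,y1=roi;m=np.zeros(I.shape[:2],np.uint8)
    m[y0:y1,x0:x1]=((f.min(2)>100))[y0:y1,x0:x1]
    c=max(cv2.findContours(m,0,2)[0],key=cv2.contourArea);h=cv2.convexHull(c)
    return cv2.approxPolyDP(h,4,True)[:,0]
print("S",housing(S,(180,155,335,280)).tolist());print("D",housing(D,(200,150,330,250)).tolist())
a=cv2.resize(S[155:275,185:335],(600,480),interpolation=3)[:, :400]
A=cv2.resize(S[160:240,215:315],(400,320),interpolation=3)
B=cv2.resize(D[130:245,200:330],(400,354),interpolation=3)
C=cv2.resize(D[265:330,205:305],(400,260),interpolation=3)
E_=cv2.resize(S[100:160,160:230],(326,280),interpolation=3)
M=np.zeros((600,800,3),np.uint8);M[:320,:400]=A;M[:354,400:]=B;M[320:600,:326]=E_;M[354:600,400:]=C[:246]
cv2.imwrite("pics/c1.png",M)
E
```

```text
scene cap ([196.4, 123.3], 55, [193, 120, 8, 8]) [ 0.4536 -0.386   0.061 ]
scene cap ([178.9, 137.5], 57, [175, 134, 9, 8]) [ 0.5457 -0.3812  0.061 ]
side cap ([284.9, 281.2], 136, [279, 275, 13, 14]) [ 0.5474 -0.3724  0.061 ]
side cap ([250.5, 288.7], 137, [245, 282, 12, 14]) [ 0.454  -0.3777  0.061 ]
S [[229, 160], [326, 196], [294, 267], [188, 219]]
D [[294, 150], [323, 219], [250, 246], [208, 172], [258, 150]]
```

View pics/c1.png

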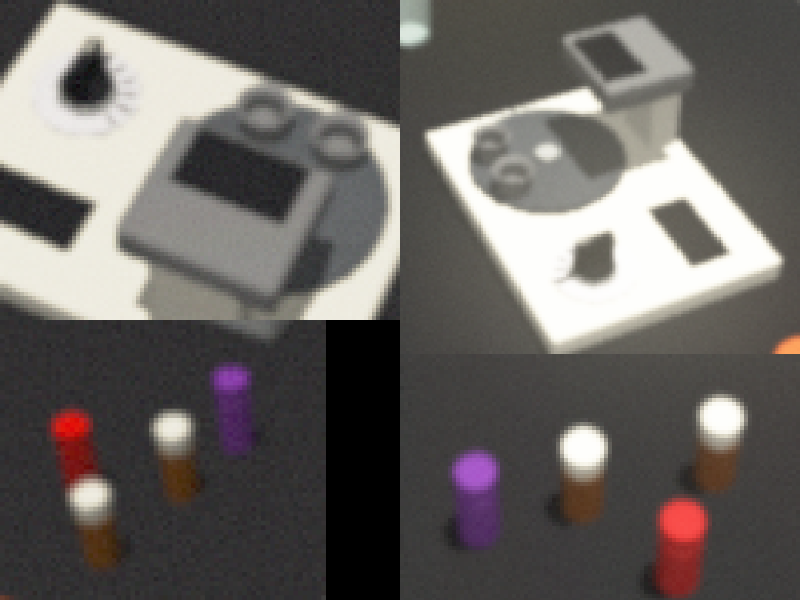

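Crop: the two amber vials with white caps are clearly distinct from purple and red. The pockets, knob (home tick to the front) and hub are all visible.

```bash
python3 - <<'E'
from h import *
from cell import monitor
S=cv2.imread("pics/scene0.png");D=cv2.imread("pics/side0.png");ps,pd,pw=P("scene"),P("side"),P("wrist")
for n,c in(("red",2),("purple",None)):
  for nm,I,p,roi in(("s",S,ps,(165,100,225,160)),("d",D,pd,(210,265,300,335))):
    f=I.astype(int)
    m=(f[...,2]>120)&(f[...,1]<90)&(f[...,0]<90) if c else (f[...,0]>90)&(f[...,1]<70)
    b=blobs(m,roi,6);print(n,nm,b,[plane(p,x[0],.045).round(3) for x in b])
L=[((209.1,172.9),(-.11,.17)),((323.5,213.8),(.16,-.19)),((249.7,241.4),(-.11,-.19))]
W=[plane(pd,u,.03)[:2] for u,_ in L]
# scene top corners: crop scale 4 from (215,160)
Wb=[plane(ps,u,.03)[:2] for u in((229,160.5),(327,195),(189,216))]
print(np.round(W,4),np.round(Wb,4))
def fit(A,B):
    A,B=np.array(A),np.array(B);a,b=A-A.mean(0),B-B.mean(0)
    th=np.arctan2((a[:,0]*b[:,1]-a[:,1]*b[:,0]).sum(),(a*b).sum())
    R=np.array([[np.cos(th),-np.sin(th)],[np.sin(th),np.cos(th)]]);t=B.mean(0)-A.mean(0)@R.T
    return th,R,t,np.linalg.norm(A@R.T+t-B,axis=1)
A=[l[1] for l in L]+[(-.11,-.19),(-.11,.17),(.16,-.19)]
th,R,t,e=fit(A,W+Wb);print("reader",th,t,e.round(4))
print("side pocket rims",[plane(pd,(200+x*.325,130+y*.325),.065).round(4) for x,y in((489,146),(511,172))])
print("scene pocket rims",[plane(ps,(215+x/4,160+y/4),.065).round(4) for x,y in((266,107),(341,136))])
for n,q in(("p",(-.0563,.0925)),("q",(-.0563,.0275)),("hub",(0,.06)),("knob",(-.03,-.12))):print(n,(R@q+t).round(4))
o=-np.array(pw["R"]).T@pw["t"];print("wcam",o,np.array(pw["R"])[2])
for X in((.454,-.382,.07),(.547,-.377,.07)):print(proj(pw,X))
E
```

```text
red s [([174.8, 123.5], 62, [171, 119, 8, 12]), ([176.5, 133.0], 8, [175, 132, 5, 3])] [array([ 0.495, -0.463,  0.045]), array([ 0.526, -0.42 ,  0.045])]
red d [([275.0, 311.3], 227, [269, 301, 13, 24])] [array([ 0.504, -0.444,  0.045])]
purple s [([209.0, 113.9], 63, [205, 110, 9, 10]), ([209.2, 123.5], 13, [208, 121, 4, 6])] [array([ 0.374, -0.401,  0.045]), array([ 0.413, -0.362,  0.045])]
purple d [([224.3, 303.8], 120, [218, 294, 12, 19])] [array([ 0.382, -0.399,  0.045])]
[[ 0.4056  0.1547]
 [ 0.7472 -0.1248]
 [ 0.4883 -0.1944]] [[ 0.4934 -0.189 ]
 [ 0.4006  0.1553]
 [ 0.7435 -0.1294]]
reader 0.24301692584135082 [0.54901348 0.01815691] [0.0047 0.004  0.0017 0.0066 0.0016 0.0067]
side pocket rims [array([ 0.9145, -0.0099,  0.065 ]), array([ 0.9202, -0.057 ,  0.065 ])]
scene pocket rims [array([0.4913, 0.0362, 0.065 ]), array([0.4766, 0.0985, 0.065 ])]
p [0.4721 0.0944]
q [0.4878 0.0313]
hub [0.5346 0.0764]
knob [ 0.5488 -0.1055]
wcam [ 0.27354864 -0.45421518  0.38426779] [-0.26765059 -0.10961038 -0.95726105]
[ 257.92596972 -114.80446324]
[ 294.98168217 -241.5285775 ]
```

Request:
move_arm([
  {"x": 0.04, "y": -0.001, "z": -0.004, "wz": 4, "hand": 1},
  {"x": 0.09, "y": -0.003, "z": -0.01, "wz": 9, "hand": 1},
  {"x": 0.14, "y": -0.005, "z": -0.015, "wz": 14, "hand": 0.8},
  {"x": 0.19, "y": -0.006, "z": -0.02, "wz": 19, "hand": 0.7},
  {"x": 0.225, "y": -0.007, "z": -0.024, "wz": 22, "hand": 0.7},
  {"x": 0.239, "y": -0.0075, "z": -0.024, "wz": 22.6, "hand": 0.7},
  {"x": 0.239, "y": -0.0075, "z": -0.024, "wz": 22.6, "hand": 0.7},
  {"x": 0.239, "y": -0.0075, "z": -0.024, "wz": 22.6, "hand": 0.7},
])

```text
schema error: expected keys x, y, z, wx, wy, wz, hand
```

```bash
python3 - <<'E'
from h import *
from cell import monitor
s=monitor.observe();p=P("wrist");I=viewer.read_camera("wrist")[:,:,::-1];cv2.imwrite("pics/w1.png",I)
print(s["tool_pos"],s["tool_rot"],s["opening"],s["time"])
f=I.astype(int);w=(f.min(2)>110)&(f.max(2)-f.min(2)<50)
for b in blobs(w,(0,0,512,384),60): print(b,plane(p,b[0],.07).round(4))
for X in((.454,-.382,.07),(.547,-.377,.07)):print(proj(p,X))
E
```

```text
[ 0.20188428 -0.48431271  0.22621054] [-3.14044163e+00 -1.70269167e-04  3.94782747e-01] 0.09189873867076269 0.15
([292.4, 149.1], 6786, [240, 106, 108, 87]) [ 0.2435 -0.5139  0.07  ]
([151.0, 236.5], 927, [125, 216, 54, 37]) [ 0.0706 -0.3931  0.07  ]
([358.1, 236.5], 946, [332, 216, 53, 37]) [ 0.1734 -0.6399  0.07  ]
([16.7, 234.6], 569, [0, 223, 43, 30]) [ 0.0046 -0.2295  0.07  ]
([493.5, 234.8], 565, [467, 223, 45, 30]) [ 0.2431 -0.8027  0.07  ]
([353.3, 267.1], 1928, [287, 256, 116, 47]) [ 0.1309 -0.6562  0.07  ]
([181.1, 363.3], 12768, [13, 341, 328, 43]) [-0.1202 -0.4955  0.07  ]
[ 257.92596972 -114.80446324]
[ 294.98168217 -241.5285775 ]
```

View pics/w1.png

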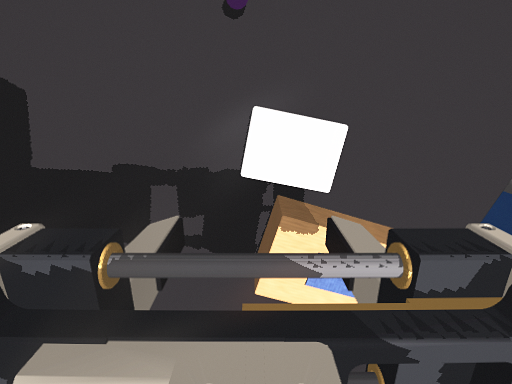

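The move was refused because every row needs all the keys. This picture is still from the start pose: gripper in the lower half, white box at (293,149), purple at the top (235,8).

Request:
move_arm([
  {"x": 0.04, "y": -0.001, "z": -0.004, "wx": 0, "wy": 0, "wz": 4, "hand": 1},
  {"x": 0.09, "y": -0.003, "z": -0.01, "wx": 0, "wy": 0, "wz": 9, "hand": 1},
  {"x": 0.14, "y": -0.005, "z": -0.015, "wx": 0, "wy": 0, "wz": 14, "hand": 0.8},
  {"x": 0.19, "y": -0.006, "z": -0.02, "wx": 0, "wy": 0, "wz": 19, "hand": 0.7},
  {"x": 0.225, "y": -0.007, "z": -0.024, "wx": 0, "wy": 0, "wz": 22, "hand": 0.7},
  {"x": 0.239, "y": -0.0075, "z": -0.024, "wx": 0, "wy": 0, "wz": 22.6, "hand": 0.7},
  {"x": 0.239, "y": -0.0075, "z": -0.024, "wx": 0, "wy": 0, "wz": 22.6, "hand": 0.7},
  {"x": 0.239, "y": -0.0075, "z": -0.024, "wx": 0, "wy": 0, "wz": 22.6, "hand": 0.7},
])

```text
time: 1.2
tool_pos: [0.4186, -0.3863, 0.2505]
tool_rot: [-3.141, 0.001, -0.0]
contact_force: [-0.0, -0.3, -0.3]
opening: 0.0644
```

```bash
python3 - <<'E'
from h import *
from cell import monitor
s=monitor.observe();p=P("wrist");I=viewer.read_camera("wrist")[:,:,::-1];cv2.imwrite("pics/w2.png",I)
print(s["tool_pos"],s["tool_rot"],s["opening"],s["time"])
f=I.astype(int);w=(f.min(2)>110)&(f.max(2)-f.min(2)<50)
for b in blobs(w,(0,0,512,215),60): print(b,plane(p,b[0],.07).round(4))
for X in((.454,-.382,.07),(.547,-.377,.07)):print(proj(p,X))
E
```

```text
[ 0.41859355 -0.38634744  0.25047399] [-3.14147705e+00  7.94974694e-04 -2.23928339e-04] 0.06441735355028319 1.2
([47.9, 69.6], 9944, [0, 0, 111, 142]) [ 0.5356 -0.1441  0.07  ]
([244.1, 58.7], 489, [233, 46, 24, 26]) [ 0.5458 -0.374   0.07  ]
([249.3, 139.7], 381, [239, 129, 22, 22]) [ 0.4532 -0.3794  0.07  ]
[251.41842886 139.02074285]
[246.70027354  57.54423452]
```

View pics/w2.png

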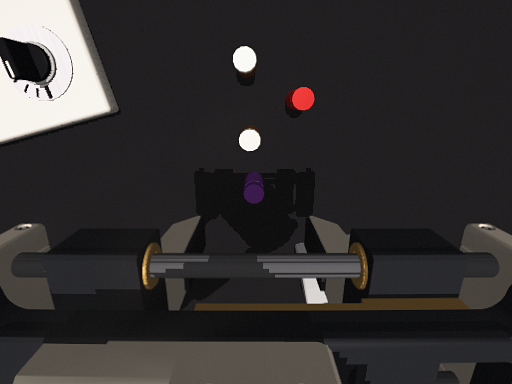

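Wrist view: vials at (249,140) and (244,59), red at (303,98), purple at (254,188). The positions agree with the other cameras to a few mm. Grasping the nearer vial first.

Request:
move_arm([
  {"x": 0.035, "y": -0.007, "z": 0.04, "wx": 0, "wy": 0, "wz": 0, "hand": 0.7},
  {"x": 0.035, "y": -0.007, "z": 0.09, "wx": 0, "wy": 0, "wz": 0, "hand": 0.7},
  {"x": 0.035, "y": -0.007, "z": 0.14, "wx": 0, "wy": 0, "wz": 0, "hand": 0.7},
  {"x": 0.035, "y": -0.007, "z": 0.18, "wx": 0, "wy": 0, "wz": 0, "hand": 0.7},
  {"x": 0.035, "y": -0.007, "z": 0.205, "wx": 0, "wy": 0, "wz": 0, "hand": 0.7},
  {"x": 0.035, "y": -0.007, "z": 0.2145, "wx": 0, "wy": 0, "wz": 0, "hand": 0.6},
  {"x": 0.035, "y": -0.007, "z": 0.2145, "wx": 0, "wy": 0, "wz": 0, "hand": 0.4},
  {"x": 0.035, "y": -0.007, "z": 0.2145, "wx": 0, "wy": 0, "wz": 0, "hand": 0.2},
], grip_force=15)

```text
time: 2.25
tool_pos: [0.4551, -0.3796, 0.0376]
tool_rot: [3.14, -0.002, 0.0]
contact_force: [-0.3, 0.5, 0.5]
opening: 0.0397
```

Request:
move_arm([
  {"x": 0, "y": 0, "z": 0, "wx": 0, "wy": 0, "wz": 0, "hand": 0.1},
  {"x": 0, "y": 0, "z": 0, "wx": 0, "wy": 0, "wz": 0, "hand": 0.1},
  {"x": 0, "y": 0, "z": 0, "wx": 0, "wy": 0, "wz": 0, "hand": 0.1},
  {"x": 0, "y": 0, "z": 0, "wx": 0, "wy": 0, "wz": 0, "hand": 0.1},
])

```text
time: 2.75
tool_pos: [0.4552, -0.3793, 0.0373]
tool_rot: [3.14, -0.001, 0.0]
contact_force: [-0.8, 0.2, 5.9]
opening: 0.0278
```

Request:
move_arm([
  {"x": 0, "y": 0, "z": -0.03, "wx": 0, "wy": 0, "wz": 0, "hand": 0.1},
  {"x": 0, "y": 0, "z": -0.08, "wx": 0, "wy": 0, "wz": 0, "hand": 0.1},
  {"x": -0.005, "y": -0.02, "z": -0.13, "wx": 0, "wy": 0, "wz": 0, "hand": 0.1},
  {"x": -0.01, "y": -0.05, "z": -0.17, "wx": 0, "wy": 0, "wz": -2, "hand": 0.1},
  {"x": -0.015, "y": -0.09, "z": -0.2, "wx": 0, "wy": 0, "wz": -4, "hand": 0.1},
  {"x": -0.02, "y": -0.14, "z": -0.213, "wx": 0, "wy": 0, "wz": -5, "hand": 0.1},
  {"x": -0.025, "y": -0.19, "z": -0.213, "wx": 0, "wy": 0, "wz": -7, "hand": 0.1},
  {"x": -0.03, "y": -0.24, "z": -0.213, "wx": 0, "wy": 0, "wz": -9, "hand": 0.1},
])

```text
time: 3.75
tool_pos: [0.4241, -0.1372, 0.2494]
tool_rot: [3.141, -0.001, 0.158]
contact_force: [0.6, -0.4, 0.2]
opening: 0.0274
```

Request:
move_arm([
  {"x": 0.005, "y": -0.05, "z": 0, "wx": 0, "wy": 0, "wz": -2, "hand": 0.1},
  {"x": 0.01, "y": -0.1, "z": 0, "wx": 0, "wy": 0, "wz": -3, "hand": 0.1},
  {"x": 0.014, "y": -0.145, "z": 0, "wx": 0, "wy": 0, "wz": -4, "hand": 0.1},
  {"x": 0.017, "y": -0.173, "z": 0, "wx": 0, "wy": 0, "wz": -4.9, "hand": 0.1},
  {"x": 0.017, "y": -0.183, "z": 0, "wx": 0, "wy": 0, "wz": -4.9, "hand": 0.1},
  {"x": 0.017, "y": -0.183, "z": 0, "wx": 0, "wy": 0, "wz": -4.9, "hand": 0.1},
  {"x": 0.017, "y": -0.183, "z": 0, "wx": 0, "wy": 0, "wz": -4.9, "hand": 0.1},
])

```text
time: 4.62
tool_pos: [0.4128, 0.0438, 0.2492]
tool_rot: [3.141, 0.0, 0.242]
contact_force: [0.4, 0.1, -0.6]
opening: 0.0275
```

```bash
python3 - <<'E'
from h import *
from cell import monitor
s=monitor.observe();p=P("wrist");I=viewer.read_camera("wrist")[:,:,::-1];cv2.imwrite("pics/w3.png",I)
print(s["tool_pos"],s["tool_rot"],s["opening"],s["time"])
for X in((.4766,.0985,.065),(.4913,.0362,.065),(.5346,.0764,.046),(.5488,-.1055,.078)):print(proj(p,X))
E
```

```text
[0.412838   0.04377941 0.24915716] [3.14118075e+00 1.21597129e-04 2.41843053e-01] 0.0275047068608434 4.625
[223.79498978 106.08085467]
[276.43130507 106.5792315 ]
[252.85332517  62.83868547]
[408.86779271  87.24200054]
```

View pics/w3.png

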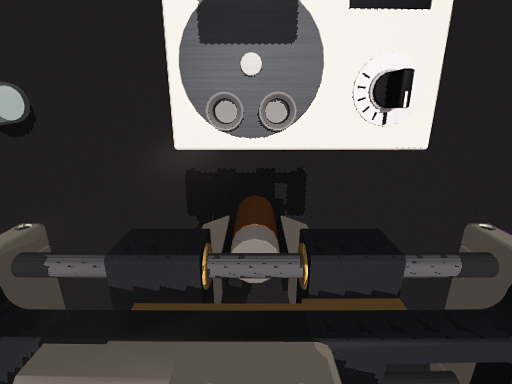

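Wrist view: pockets at about (226,111) and (278,111), hub at (251,64), knob bar top around (408,88) with its white line to the front at (406,100). The vial is held at (257,230). Next, the precise fit.

```bash
python3 - <<'E'
from h import *
I=cv2.imread("pics/w3.png");p=P("wrist");g=cv2.cvtColor(I,6);f=I.astype(int)
hub=blobs(g>150,(235,48,268,80),60);print("hub",hub,plane(p,hub[0][0],.046))
U=cv2.resize(g[85:140,195:310],None,fx=6,fy=6,interpolation=2)
for r0,r1 in((40,70),(90,130)):
    c=cv2.HoughCircles(cv2.GaussianBlur(U,(9,9),0),cv2.HOUGH_GRADIENT,1,200,param1=80,param2=20,minRadius=r0,maxRadius=r1)
    for x,y,r in (c[0][:4] if c is not None else []):
        u=((x+.5)/6-.5+195,(y+.5)/6-.5+85);print("circ",np.round(u,1),r/6,[plane(p,u,z).round(4)[:2] for z in(.041,.065)])
for roi in((212,98,240,126),(264,98,292,126)):
    print("floor",[(b,plane(p,b[0],.041).round(4)) for b in blobs(g>105,roi,50)])
# front edge rows
for x in(185,205,300,350,420):
    c=g[120:165,x].astype(int);r=120+np.where(c>180)[0].max();print(x,r,c[r-124:r-117] if r>124 else c[:5],plane(p,(x,r+.5),.03).round(4))
print(blobs(g<60,(365,60,418,112),60))
w=blobs(g>150,(398,70,414,110),5);print("white",w,[plane(p,b[0],.078).round(4) for b in w])
b=cv2.resize(I[50:130,340:440],(500,400),interpolation=3);a=cv2.resize(I[85:140,195:310],(690,330))
cv2.imwrite("pics/k.png",b)
E
```

```text
hub [([250.7, 63.1], 393, [240, 52, 22, 23])] [0.53370052 0.07882175 0.046     ]
circ [277.2 112.8] 10.833333 [array([0.4841, 0.0313]), array([0.4844, 0.0333])]
circ [224.8 112.8] 11.566667 [array([0.4678, 0.0979]), array([0.4691, 0.0956])]
circ [277.5 109.5] 18.25 [array([0.4883, 0.032 ]), array([0.4883, 0.034 ])]
circ [223.8 109.8] 18.483334 [array([0.4712, 0.0999]), array([0.4723, 0.0975])]
floor [(([226.0, 114.1], 525, [212, 100, 28, 26]), array([0.4666, 0.096 , 0.041 ]))]
floor [(([276.3, 114.2], 518, [264, 100, 28, 26]), array([0.4822, 0.0319, 0.041 ]))]
185 149 [242 243 241 218 195  31  47] [0.4052 0.1429 0.03  ]
205 149 [243 243 241 220 191  38  42] [0.4119 0.1156 0.03  ]
300 148 [244 245 245 238 217 176  18] [ 0.445  -0.0133  0.03  ]
350 148 [243 244 244 239 217 162  20] [ 0.4618 -0.0815  0.03  ]
420 148 [243 243 247 157 204 133  41] [ 0.4856 -0.1776  0.03  ]
[([393.1, 88.2], 1222, [373, 69, 41, 39])]
white [([408.7, 99.5], 164, [398, 78, 16, 32])] [array([ 0.5361, -0.1107,  0.078 ])]
```

View pics/k.png

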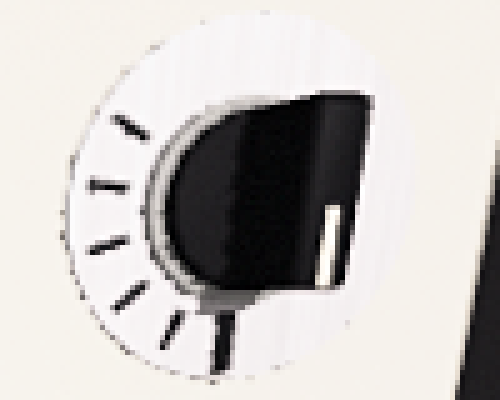

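Crop: the bar lies front-back, with its white line at the broad front tick (home). The five further ticks run clockwise. Pocket spacing measures 65.5 mm and yaw about 0.245, both consistent. Next, move above the left pocket.

Request:
move_arm([
  {"x": 0.03, "y": -0.016, "z": 0.01, "wx": 0, "wy": 0, "wz": 0, "hand": 0.1},
  {"x": 0.055, "y": -0.03, "z": 0.04, "wx": 0, "wy": 0, "wz": 0, "hand": 0.1},
  {"x": 0.072, "y": -0.0375, "z": 0.08, "wx": 0, "wy": 0, "wz": 0, "hand": 0.1},
  {"x": 0.072, "y": -0.0375, "z": 0.11, "wx": 0, "wy": 0, "wz": 0, "hand": 0.1},
  {"x": 0.072, "y": -0.0375, "z": 0.13, "wx": 0, "wy": 0, "wz": 0, "hand": 0.1},
  {"x": 0.072, "y": -0.0375, "z": 0.134, "wx": 0, "wy": 0, "wz": 0, "hand": 0.1},
  {"x": 0.072, "y": -0.0375, "z": 0.134, "wx": 0, "wy": 0, "wz": 0, "hand": 0.1},
])

```text
time: 5.55
tool_pos: [0.474, 0.0978, 0.1156]
tool_rot: [3.141, -0.0, 0.242]
contact_force: [0.3, 1.1, 0.4]
opening: 0.0277
```

```bash
python3 - <<'E'
from h import *
from cell import monitor
s=monitor.observe();print(s["tool_pos"],s["tool_rot"],s["contact_force"])
a=viewer.read_camera("side")[:,:,::-1];b=viewer.read_camera("scene")[:,:,::-1]
cv2.imwrite("pics/s4.png",a)
pd,ps=P("side"),P("scene")
M=np.hstack([cv2.resize(a[120:220,195:295],(400,400),interpolation=3),cv2.resize(b[130:230,240:340],(400,400),interpolation=3)])
cv2.imwrite("pics/c4.png",M)
E
```

```text
[0.47398821 0.09782274 0.1155523 ] [ 3.14140030e+00 -3.78020719e-04  2.42004553e-01] [0.27654606 1.07923503 0.41960388]
```

View pics/c4.png

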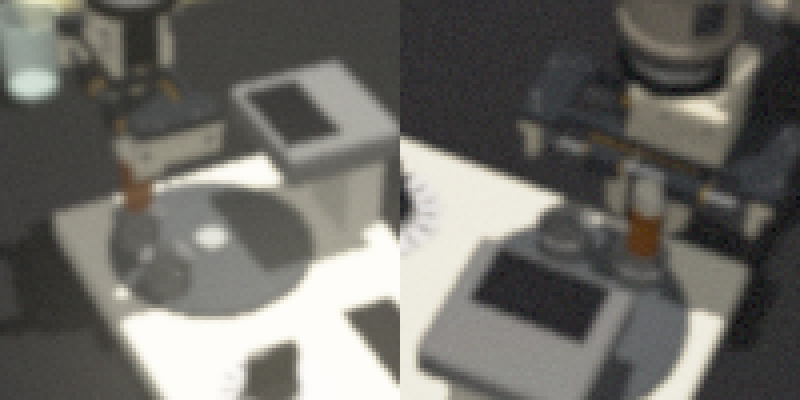

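Both views show the vial hanging upright right over the left pocket: side (135,190) in the crop, scene (645,235). Lowering it.

Request:
move_arm([
  {"x": 0, "y": 0, "z": 0.008, "wx": 0, "wy": 0, "wz": 0, "hand": 0.1},
  {"x": 0, "y": 0, "z": 0.013, "wx": 0, "wy": 0, "wz": 0, "hand": 0.1},
  {"x": 0, "y": 0, "z": 0.018, "wx": 0, "wy": 0, "wz": 0, "hand": 0.1},
  {"x": 0, "y": 0, "z": 0.022, "wx": 0, "wy": 0, "wz": 0, "hand": 0.1},
  {"x": 0, "y": 0, "z": 0.022, "wx": 0, "wy": 0, "wz": 0, "hand": 0.1},
])

```text
time: 6.28
tool_pos: [0.4733, 0.0983, 0.0928]
tool_rot: [-3.142, 0.001, 0.243]
contact_force: [0.0, -0.7, 1.0]
opening: 0.0279
```

Request:
move_arm([
  {"x": 0, "y": 0, "z": 0.005, "wx": 0, "wy": 0, "wz": 0, "hand": 0.1},
  {"x": 0, "y": 0, "z": 0.009, "wx": 0, "wy": 0, "wz": 0, "hand": 0.1},
  {"x": 0, "y": 0, "z": 0.012, "wx": 0, "wy": 0, "wz": 0, "hand": 0.1},
  {"x": 0, "y": 0, "z": 0.014, "wx": 0, "wy": 0, "wz": 0, "hand": 0.1},
  {"x": 0, "y": 0, "z": 0.0145, "wx": 0, "wy": 0, "wz": 0, "hand": 0.1},
])

```text
time: 6.9
tool_pos: [0.4735, 0.0983, 0.0786]
tool_rot: [3.142, 0.0, 0.243]
contact_force: [0.4, 0.2, -0.6]
opening: 0.0278
```

Request:
move_arm([
  {"x": 0, "y": 0, "z": 0.001, "wx": 0, "wy": 0, "wz": 0, "hand": 0.1},
  {"x": 0, "y": 0, "z": 0.002, "wx": 0, "wy": 0, "wz": 0, "hand": 0.1},
  {"x": 0, "y": 0, "z": 0.002, "wx": 0, "wy": 0, "wz": 0, "hand": 0.1},
])

```text
time: 7.28
tool_pos: [0.474, 0.0985, 0.078]
tool_rot: [3.141, -0.002, 0.243]
contact_force: [-3.7, 0.6, 11.6]
opening: 0.0278
```

Request:
move_arm([
  {"x": 0, "y": 0, "z": -0.001, "wx": 0, "wy": 0, "wz": 0, "hand": 0.2},
  {"x": 0, "y": 0, "z": -0.001, "wx": 0, "wy": 0, "wz": 0, "hand": 0.4},
  {"x": 0, "y": 0, "z": -0.001, "wx": 0, "wy": 0, "wz": 0, "hand": 0.5},
  {"x": 0, "y": 0, "z": -0.001, "wx": 0, "wy": 0, "wz": 0, "hand": 0.5},
  {"x": 0, "y": 0, "z": -0.02, "wx": 0, "wy": 0, "wz": 0, "hand": 0.5},
  {"x": 0, "y": 0, "z": -0.06, "wx": 0, "wy": 0, "wz": 0, "hand": 0.5},
  {"x": -0.02, "y": 0, "z": -0.11, "wx": 0, "wy": 0, "wz": 0, "hand": 0.6},
  {"x": -0.07, "y": 0.02, "z": -0.16, "wx": 0, "wy": 0, "wz": 0, "hand": 0.7},
])

```text
time: 8.28
tool_pos: [0.4172, 0.0669, 0.2308]
tool_rot: [3.141, -0.001, 0.245]
contact_force: [1.0, 0.3, 0.7]
opening: 0.0604
```

```bash
python3 - <<'E'
from h import *
from cell import monitor
s=monitor.observe();p=P("wrist");I=viewer.read_camera("wrist")[:,:,::-1];cv2.imwrite("pics/w5.png",I)
print(s["tool_pos"],s["tool_rot"],s["time"])
g=cv2.cvtColor(I,6)
c=proj(p,(.472,.097,.111)).astype(int);print(c)
for b in blobs(g>150,(c[0]-25,c[1]-25,c[0]+25,c[1]+25),50):print(b,[plane(p,b[0],z).round(4) for z in (.111,.12)])
E
```

```text
[0.41721999 0.06694205 0.23078042] [ 3.14117744e+00 -1.47218146e-03  2.44670385e-01] 8.275
[239 121]
([232.7, 128.1], 946, [214, 109, 39, 37]) [array([0.4645, 0.102 , 0.111 ]), array([0.4654, 0.1014, 0.12  ])]
```

Request:
move_arm([
  {"x": 0.0, "y": 0.04, "z": 0, "wx": 0, "wy": 0, "wz": 0, "hand": 0.7},
  {"x": 0.0, "y": 0.1, "z": 0, "wx": 0, "wy": 0, "wz": 2, "hand": 0.7},
  {"x": 0.0, "y": 0.16, "z": 0, "wx": 0, "wy": 0, "wz": 4, "hand": 0.7},
  {"x": 0.005, "y": 0.22, "z": 0, "wx": 0, "wy": 0, "wz": 6, "hand": 0.7},
  {"x": 0.01, "y": 0.28, "z": 0, "wx": 0, "wy": 0, "wz": 8, "hand": 0.7},
  {"x": 0.015, "y": 0.34, "z": 0, "wx": 0, "wy": 0, "wz": 10, "hand": 0.7},
  {"x": 0.02, "y": 0.4, "z": 0, "wx": 0, "wy": 0, "wz": 12, "hand": 0.7},
  {"x": 0.025, "y": 0.44, "z": 0, "wx": 0, "wy": 0, "wz": 14, "hand": 0.7},
])

```text
time: 9.32
tool_pos: [0.5471, -0.357, 0.2284]
tool_rot: [-3.141, 0.001, -0.004]
contact_force: [1.5, 0.9, -0.1]
opening: 0.0644
```

Request:
move_arm([
  {"x": -0.05, "y": 0.015, "z": 0, "wx": 0, "wy": 0, "wz": 0, "hand": 0.7},
  {"x": -0.05, "y": 0.015, "z": 0, "wx": 0, "wy": 0, "wz": 0, "hand": 0.7},
  {"x": -0.05, "y": 0.015, "z": 0, "wx": 0, "wy": 0, "wz": 0, "hand": 0.7},
])

```text
time: 9.7
tool_pos: [0.4973, -0.3692, 0.2295]
tool_rot: [3.142, -0.001, -0.002]
contact_force: [-0.0, -0.4, 0.4]
opening: 0.064
```

```bash
python3 - <<'E'
from h import *
from cell import monitor
s=monitor.observe();p=P("wrist");I=viewer.read_camera("wrist")[:,:,::-1];cv2.imwrite("pics/w6.png",I)
print(s["tool_pos"],s["tool_rot"],s["time"])
f=I.astype(int);w=(f.min(2)>110)&(f.max(2)-f.min(2)<50)
print(proj(p,(.5457,-.374,.07)))
for b in blobs(w,(150,60,350,190),60): print(b,plane(p,b[0],.07).round(4))
S=viewer.read_camera("scene");D=viewer.read_camera("side")
cv2.imwrite("pics/s6.png",S[:,:,::-1]);cv2.imwrite("pics/d6.png",D[:,:,::-1])
for nm,I,r in(("scene",S,(230,150,340,215)),("side",D,(205,130,290,215))):
    f=I.astype(int);q=P(nm)
    m=(f[...,0]-f[...,2]>35)&(f[...,0]<200)
    for b in blobs(m,r,4):print(nm,"amber",b,plane(q,b[0],.079).round(4))
    print("exp",proj(q,(.472,.097,.079)),proj(q,(.472,.097,.111)))
    o=(f[...,0]>180)&(f[...,2]<90)&(f[...,1]<150)
    print("jar",[(b,plane(q,b[0],.085).round(3)) for b in blobs(o,(0,150,400,384),60)])
E
```

```text
[ 0.49728952 -0.36915416  0.22945236] [ 3.14150076e+00 -6.39865538e-04 -1.82735668e-03] 9.7
[258.971975   130.18837589]
([259.0, 130.0], 432, [248, 119, 23, 23]) [ 0.5459 -0.374   0.07  ]
scene amber ([299.8, 194.0], 42, [297, 191, 7, 7]) [0.4868 0.1025 0.079 ]
exp [301.14792108 190.13884597] [302.19966515 183.73899523]
jar [(([156.8, 167.7], 224, [148, 161, 19, 15]), array([ 0.701, -0.313,  0.085]))]
side amber ([229.0, 172.3], 51, [226, 169, 7, 8]) [0.4698 0.0842 0.079 ]
side amber ([253.8, 206.8], 8, [252, 206, 5, 3]) [ 0.5196 -0.0997  0.079 ]
exp [229.05329943 169.96863113] [228.78488371 162.65386385]
jar [(([275.4, 306.7], 104, [270, 301, 12, 12]), array([ 0.5  , -0.454,  0.085]))]
```

Request:
move_arm([
  {"x": 0.03, "y": 0.005, "z": 0.02, "wx": 0, "wy": 0, "wz": 0, "hand": 0.7},
  {"x": 0.048, "y": 0.005, "z": 0.06, "wx": 0, "wy": 0, "wz": 0, "hand": 0.7},
  {"x": 0.048, "y": 0.005, "z": 0.11, "wx": 0, "wy": 0, "wz": 0, "hand": 0.7},
  {"x": 0.048, "y": 0.005, "z": 0.155, "wx": 0, "wy": 0, "wz": 0, "hand": 0.7},
  {"x": 0.048, "y": 0.005, "z": 0.185, "wx": 0, "wy": 0, "wz": 0, "hand": 0.7},
  {"x": 0.048, "y": 0.005, "z": 0.193, "wx": 0, "wy": 0, "wz": 0, "hand": 0.6},
  {"x": 0.048, "y": 0.005, "z": 0.193, "wx": 0, "wy": 0, "wz": 0, "hand": 0.4},
  {"x": 0.048, "y": 0.005, "z": 0.193, "wx": 0, "wy": 0, "wz": 0, "hand": 0.2},
], grip_force=15)

```text
time: 10.85
tool_pos: [0.5461, -0.3749, 0.0382]
tool_rot: [3.139, -0.003, -0.001]
contact_force: [-0.2, -0.3, 0.5]
opening: 0.0399
```

Request:
move_arm([
  {"x": 0, "y": 0, "z": 0, "wx": 0, "wy": 0, "wz": 0, "hand": 0.1},
  {"x": 0, "y": 0, "z": 0, "wx": 0, "wy": 0, "wz": 0, "hand": 0.1},
  {"x": 0, "y": 0, "z": 0, "wx": 0, "wy": 0, "wz": 0, "hand": 0.1},
  {"x": 0, "y": 0, "z": 0, "wx": 0, "wy": 0, "wz": 0, "hand": 0.1},
])

```text
time: 11.35
tool_pos: [0.5456, -0.3748, 0.0376]
tool_rot: [3.14, -0.002, -0.001]
contact_force: [-0.2, 0.7, 5.9]
opening: 0.0279
```

Request:
move_arm([
  {"x": 0, "y": 0, "z": -0.03, "wx": 0, "wy": 0, "wz": 0, "hand": 0.1},
  {"x": 0, "y": 0, "z": -0.08, "wx": 0, "wy": 0, "wz": 0, "hand": 0.1},
  {"x": -0.005, "y": -0.02, "z": -0.13, "wx": 0, "wy": 0, "wz": 0, "hand": 0.1},
  {"x": -0.015, "y": -0.05, "z": -0.17, "wx": 0, "wy": 0, "wz": -2, "hand": 0.1},
  {"x": -0.025, "y": -0.09, "z": -0.19, "wx": 0, "wy": 0, "wz": -4, "hand": 0.1},
  {"x": -0.035, "y": -0.14, "z": -0.2, "wx": 0, "wy": 0, "wz": -5, "hand": 0.1},
  {"x": -0.04, "y": -0.19, "z": -0.2, "wx": 0, "wy": 0, "wz": -7, "hand": 0.1},
  {"x": -0.045, "y": -0.24, "z": -0.2, "wx": 0, "wy": 0, "wz": -9, "hand": 0.1},
])

```text
time: 12.35
tool_pos: [0.4999, -0.1327, 0.2365]
tool_rot: [3.141, -0.0, 0.156]
contact_force: [0.3, 0.7, -1.1]
opening: 0.0277
```

Request:
move_arm([
  {"x": 0.005, "y": -0.05, "z": 0, "wx": 0, "wy": 0, "wz": -2, "hand": 0.1},
  {"x": 0.01, "y": -0.1, "z": 0, "wx": 0, "wy": 0, "wz": -3, "hand": 0.1},
  {"x": 0.013, "y": -0.14, "z": 0, "wx": 0, "wy": 0, "wz": -4, "hand": 0.1},
  {"x": 0.014, "y": -0.16, "z": 0, "wx": 0, "wy": 0, "wz": -5, "hand": 0.1},
  {"x": 0.014, "y": -0.168, "z": 0, "wx": 0, "wy": 0, "wz": -5, "hand": 0.1},
  {"x": 0.014, "y": -0.168, "z": 0, "wx": 0, "wy": 0, "wz": -5, "hand": 0.1},
  {"x": 0.014, "y": -0.168, "z": 0, "wx": 0, "wy": 0, "wz": -5, "hand": 0.1},
])

```text
time: 13.22
tool_pos: [0.4883, 0.0331, 0.2362]
tool_rot: [3.141, 0.0, 0.242]
contact_force: [0.7, 0.0, -0.4]
opening: 0.0275
```

Request:
move_arm([
  {"x": 0, "y": -0.001, "z": 0.04, "wx": 0, "wy": 0, "wz": 0, "hand": 0.1},
  {"x": 0, "y": -0.001, "z": 0.08, "wx": 0, "wy": 0, "wz": 0, "hand": 0.1},
  {"x": 0, "y": -0.001, "z": 0.11, "wx": 0, "wy": 0, "wz": 0, "hand": 0.1},
  {"x": 0, "y": -0.001, "z": 0.121, "wx": 0, "wy": 0, "wz": 0, "hand": 0.1},
  {"x": 0, "y": -0.001, "z": 0.129, "wx": 0, "wy": 0, "wz": 0, "hand": 0.1},
  {"x": 0, "y": -0.001, "z": 0.136, "wx": 0, "wy": 0, "wz": 0, "hand": 0.1},
  {"x": 0, "y": -0.001, "z": 0.142, "wx": 0, "wy": 0, "wz": 0, "hand": 0.1},
  {"x": 0, "y": -0.001, "z": 0.142, "wx": 0, "wy": 0, "wz": 0, "hand": 0.1},
])

```text
time: 14.22
tool_pos: [0.4889, 0.0346, 0.0954]
tool_rot: [3.14, -0.002, 0.243]
contact_force: [-1.7, -0.9, 5.9]
opening: 0.0274
```

Request:
move_arm([
  {"x": 0, "y": 0, "z": 0.005, "wx": 0, "wy": 0, "wz": 0, "hand": 0.1},
  {"x": 0, "y": 0, "z": 0.009, "wx": 0, "wy": 0, "wz": 0, "hand": 0.1},
  {"x": 0, "y": 0, "z": 0.012, "wx": 0, "wy": 0, "wz": 0, "hand": 0.1},
  {"x": 0, "y": 0, "z": 0.015, "wx": 0, "wy": 0, "wz": 0, "hand": 0.1},
  {"x": 0, "y": 0, "z": 0.0165, "wx": 0, "wy": 0, "wz": 0, "hand": 0.1},
  {"x": 0, "y": 0, "z": 0.0165, "wx": 0, "wy": 0, "wz": 0, "hand": 0.1},
])

```text
time: 14.98
tool_pos: [0.4898, 0.0342, 0.0804]
tool_rot: [3.139, -0.005, 0.243]
contact_force: [-2.9, -3.3, 17.3]
opening: 0.0281
```

Request:
move_arm([
  {"x": -0.002, "y": 0.001, "z": -0.001, "wx": 0, "wy": 0, "wz": 0, "hand": 0.1},
  {"x": -0.002, "y": 0.001, "z": -0.001, "wx": 0, "wy": 0, "wz": 0, "hand": 0.1},
  {"x": -0.002, "y": 0.001, "z": -0.001, "wx": 0, "wy": 0, "wz": 0, "hand": 0.1},
])

```text
time: 15.35
tool_pos: [0.4864, 0.0335, 0.0787]
tool_rot: [3.141, -0.0, 0.243]
contact_force: [-0.0, 0.0, -0.3]
opening: 0.0275
```

Request:
move_arm([
  {"x": 0, "y": 0, "z": 0.001, "wx": 0, "wy": 0, "wz": 0, "hand": 0.1},
  {"x": 0, "y": 0, "z": 0.002, "wx": 0, "wy": 0, "wz": 0, "hand": 0.1},
  {"x": 0, "y": 0, "z": 0.002, "wx": 0, "wy": 0, "wz": 0, "hand": 0.1},
])

```text
time: 15.72
tool_pos: [0.4864, 0.0336, 0.0766]
tool_rot: [-3.142, -0.0, 0.243]
contact_force: [0.9, 0.4, -0.4]
opening: 0.0273
```

Request:
move_arm([
  {"x": 0, "y": 0, "z": 0.0015, "wx": 0, "wy": 0, "wz": 0, "hand": 0.1},
  {"x": 0, "y": 0, "z": 0.003, "wx": 0, "wy": 0, "wz": 0, "hand": 0.1},
  {"x": 0, "y": 0, "z": 0.003, "wx": 0, "wy": 0, "wz": 0, "hand": 0.1},
])

```text
time: 16.1
tool_pos: [0.4865, 0.0336, 0.0737]
tool_rot: [3.142, -0.001, 0.243]
contact_force: [2.6, 1.6, -0.4]
opening: 0.0276
```

Request:
move_arm([
  {"x": 0, "y": 0, "z": 0.001, "wx": 0, "wy": 0, "wz": 0, "hand": 0.1},
  {"x": 0, "y": 0, "z": 0.002, "wx": 0, "wy": 0, "wz": 0, "hand": 0.1},
  {"x": 0, "y": 0, "z": 0.002, "wx": 0, "wy": 0, "wz": 0, "hand": 0.1},
])

```text
time: 16.48
tool_pos: [0.4866, 0.0336, 0.0718]
tool_rot: [3.141, -0.001, 0.243]
contact_force: [3.4, 3.1, 0.6]
opening: 0.0279
```

```bash
python3 - <<'E'
from h import *
a=viewer.read_camera("side")[:,:,::-1];b=viewer.read_camera("scene")[:,:,::-1];w=viewer.read_camera("wrist")[:,:,::-1]
M=np.hstack([cv2.resize(a[130:205,200:265],(400,461),interpolation=3)[:400],cv2.resize(b[150:217,250:317],(400,400),interpolation=3)])
cv2.imwrite("pics/c7.png",M);cv2.imwrite("pics/w7.png",w)
E
```

```text
(no output)
```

View pics/c7.png

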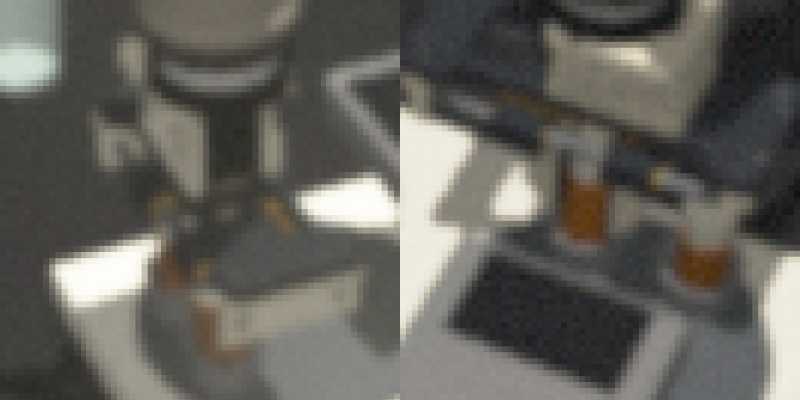

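The scene crop shows the held vial (585,205) standing about 12 mm higher than the seated one (700,260). It caught on the chamfer and slid up in the grip. I'll lift it slightly, shift by the force cue and the other pocket's geometry, and retry.

Request:
move_arm([
  {"x": 0, "y": 0, "z": -0.005, "wx": 0, "wy": 0, "wz": 0, "hand": 0.1},
  {"x": 0.0033, "y": -0.0006, "z": -0.009, "wx": 0, "wy": 0, "wz": 0, "hand": 0.1},
  {"x": 0.0033, "y": -0.0006, "z": -0.009, "wx": 0, "wy": 0, "wz": 0, "hand": 0.1},
  {"x": 0.0033, "y": -0.0006, "z": -0.009, "wx": 0, "wy": 0, "wz": 0, "hand": 0.1},
], grip_force=30)

```text
time: 17.12
tool_pos: [0.4885, 0.0345, 0.0805]
tool_rot: [3.141, 0.002, 0.243]
contact_force: [-1.6, -1.5, 2.1]
opening: 0.0273
```

Request:
move_arm([
  {"x": 0, "y": 0, "z": 0.004, "wx": 0, "wy": 0, "wz": 0, "hand": 0.1},
  {"x": 0, "y": 0, "z": 0.006, "wx": 0, "wy": 0, "wz": 0, "hand": 0.1},
  {"x": 0, "y": 0, "z": 0.006, "wx": 0, "wy": 0, "wz": 0, "hand": 0.1},
])

```text
time: 17.5
tool_pos: [0.4884, 0.0346, 0.074]
tool_rot: [-3.141, 0.002, 0.243]
contact_force: [-2.9, -3.9, -1.2]
opening: 0.0277
```

```bash
python3 - <<'E'
from h import *
ps,pd=P("scene"),P("side")
b=viewer.read_camera("scene");a=viewer.read_camera("side")
cv2.imwrite("pics/s8.png",b[:,:,::-1]);cv2.imwrite("pics/d8.png",a[:,:,::-1])
f=b.astype(int);m=(f[...,0]-f[...,2]>35)&(f[...,0]<200)
for x in blobs(m,(265,160,320,210),8):print(x)
f=a.astype(int);m2=(f[...,0]-f[...,2]>30)&(f[...,0]<200)
for x in blobs(m2,(210,150,260,200),6):print("side",x)
def show(q,c,n):
    for z in(.052,.059,.065,.075,.083,.093,.103,.111):
        v=np.array(c+(0,));cam=-np.array(q["R"]).T@q["t"];d=cam-v;d[2]=0;d/=np.linalg.norm(d)
        print(n,z,proj(q,np.array(c+(z,))+.014*d).round(1),end=" ")
    print()
show(ps,(.472,.098),"A");show(ps,(.488,.035),"B")
for c in(299,300,301):print(c,b[178:202,c,0]-0, b[178:202,c,2])
for c in(280,281):print(c,b[168:194,c,0],b[168:194,c,2])
E
```

```text
([280.4, 184.9], 64, [277, 180, 8, 11])
([299.6, 193.8], 46, [296, 190, 8, 8])
side ([245.6, 163.8], 12, [244, 162, 4, 5])
side ([227.3, 173.1], 24, [226, 169, 5, 8])
side ([235.0, 184.0], 33, [233, 179, 7, 9])
A 0.052 [300. 199.] A 0.059 [300.2 197.7] A 0.065 [300.4 196.5] A 0.075 [300.7 194.6] A 0.083 [301.  193.1] A 0.093 [301.3 191.1] A 0.103 [301.6 189.1] A 0.111 [301.9 187.5] 
B 0.052 [281.3 191.9] B 0.059 [281.4 190.6] B 0.065 [281.5 189.4] B 0.075 [281.7 187.5] B 0.083 [281.8 185.9] B 0.093 [282.  183.9] B 0.103 [282.2 181.9] B 0.111 [282.4 180.2] 
299 [ 43  54  85 117 117 114 124 126 133 122 120 115 114 111  97  89  88  85
  87  91  92  96  82  69] [ 46  55  84 118 114 109 113 116 117 108 107 100  87  62  36  27  23  26
  22  53  73  87  80  65]
300 [ 44  47  72 101 108 107 118 133 134 128 126 116 120 118  99  83  85  86
  89  86  91  96  83  76] [ 46  42  72  97 106 102 107 120 120 116 115 105 100  77  47  15  19  18
  24  43  68  87  80  72]
301 [ 48  40  50  68  80  89 102 123 133 132 128 121 126 115 100  87  86  86
  89  83  84  95  85  72] [ 52  47  49  70  79  85  94 113 120 120 112 110 105  78  45  22  22  13
  34  36  62  85  81  73]
280 [ 73  53  71  98 115 127 129 117 107 113 121 115 114 105  94  94  94  94
  96  97  91  95 104 110  94  75] [ 68  42  60  82 103 118 125 112 100 104 106  96  76  50  24  20  25  15
  24  18  19  27  69  97  92  72]
281 [ 84  57  73 102 126 128 125 114 104 109 118 122 122 107 100  94  92  94
  91  95  96  97 101 100  86  71] [ 75  50  61  82 109 118 120 113 101  99 104 106  95  59  35  11   9   8
  15  24  28  32  64  87  81  71]
```

A is seated: its amber edge is at row 191, as expected. B is about 14 mm high, with its bottom just inside the bore. Centring between the two lateral-contact readings and pushing on.

Request:
move_arm([
  {"x": -0.0016, "y": 0.0003, "z": 0, "wx": 0, "wy": 0, "wz": 0, "hand": 0.1},
  {"x": -0.0016, "y": 0.0003, "z": 0, "wx": 0, "wy": 0, "wz": 0, "hand": 0.1},
  {"x": -0.0016, "y": 0.0003, "z": 0.001, "wx": 0, "wy": 0, "wz": 0, "hand": 0.1},
  {"x": -0.0016, "y": 0.0003, "z": 0.002, "wx": 0, "wy": 0, "wz": 0, "hand": 0.1},
  {"x": -0.0016, "y": 0.0003, "z": 0.002, "wx": 0, "wy": 0, "wz": 0, "hand": 0.1},
])

```text
time: 18.23
tool_pos: [0.4881, 0.0342, 0.0728]
tool_rot: [3.141, -0.001, 0.243]
contact_force: [-0.1, 0.1, -0.1]
opening: 0.0277
```

Request:
move_arm([
  {"x": 0, "y": 0, "z": 0.001, "wx": 0, "wy": 0, "wz": 0, "hand": 0.1},
  {"x": 0, "y": 0, "z": 0.002, "wx": 0, "wy": 0, "wz": 0, "hand": 0.1},
  {"x": 0, "y": 0, "z": 0.003, "wx": 0, "wy": 0, "wz": 0, "hand": 0.1},
  {"x": 0, "y": 0, "z": 0.004, "wx": 0, "wy": 0, "wz": 0, "hand": 0.1},
  {"x": 0, "y": 0, "z": 0.004, "wx": 0, "wy": 0, "wz": 0, "hand": 0.1},
])

```text
time: 18.85
tool_pos: [0.4878, 0.0342, 0.0686]
tool_rot: [3.142, 0.0, 0.243]
contact_force: [-1.0, 0.9, -0.1]
opening: 0.0274
```

Request:
move_arm([
  {"x": 0, "y": 0, "z": 0, "wx": 0, "wy": 0, "wz": 0, "hand": 0.33},
  {"x": 0, "y": 0, "z": 0, "wx": 0, "wy": 0, "wz": 0, "hand": 0.36},
  {"x": 0, "y": 0, "z": 0, "wx": 0, "wy": 0, "wz": 0, "hand": 0.4},
  {"x": 0, "y": 0, "z": 0, "wx": 0, "wy": 0, "wz": 0, "hand": 0.4},
  {"x": 0, "y": 0, "z": -0.008, "wx": 0, "wy": 0, "wz": 0, "hand": 0.4},
  {"x": 0, "y": 0, "z": -0.016, "wx": 0, "wy": 0, "wz": 0, "hand": 0.4},
  {"x": 0, "y": 0, "z": -0.016, "wx": 0, "wy": 0, "wz": 0, "hand": 0.4},
])

```text
time: 19.73
tool_pos: [0.4884, 0.0341, 0.0857]
tool_rot: [3.141, -0.002, 0.243]
contact_force: [-0.1, -0.5, -0.3]
opening: 0.0363
```

```bash
cat > chk.py <<'E'
from h import *
b=viewer.read_camera("scene")
f=b.astype(int);m=(f[...,0]-f[...,2]>35)&(f[...,0]<200)
for x in blobs(m,(265,160,320,210),8):print(x)
for c in(280,281,282):
    k=f[165:195,c];i=np.where(k[:,0]-k[:,2]>45)[0];print(c,165+i.min() if len(i) else None,165+i.max() if len(i) else None)
E
python3 chk.py
```

```text
([280.5, 186.6], 40, [277, 183, 8, 7])
([299.6, 193.7], 46, [296, 190, 8, 8])
280 185 189
281 185 189
282 185 189
```

Request:
move_arm([
  {"x": 0, "y": 0, "z": 0.004, "wx": 0, "wy": 0, "wz": 0, "hand": 0.4},
  {"x": 0, "y": 0, "z": 0.006, "wx": 0, "wy": 0, "wz": 0, "hand": 0.3},
  {"x": 0, "y": 0, "z": 0.006, "wx": 0, "wy": 0, "wz": 0, "hand": 0.1},
  {"x": 0, "y": 0, "z": 0.006, "wx": 0, "wy": 0, "wz": 0, "hand": 0.1},
  {"x": 0, "y": 0, "z": 0.006, "wx": 0, "wy": 0, "wz": 0, "hand": 0.1},
  {"x": 0, "y": 0, "z": 0.007, "wx": 0, "wy": 0, "wz": 0, "hand": 0.1},
  {"x": 0, "y": 0, "z": 0.008, "wx": 0, "wy": 0, "wz": 0, "hand": 0.1},
  {"x": 0, "y": 0, "z": 0.008, "wx": 0, "wy": 0, "wz": 0, "hand": 0.1},
], grip_force=15)

```text
time: 20.78
tool_pos: [0.4883, 0.0339, 0.0778]
tool_rot: [3.141, -0.001, 0.243]
contact_force: [-1.6, -0.7, 9.4]
opening: 0.0273
```

Request:
move_arm([
  {"x": 0, "y": 0, "z": -0.002, "wx": 0, "wy": 0, "wz": 0, "hand": 0.35},
  {"x": 0, "y": 0, "z": -0.002, "wx": 0, "wy": 0, "wz": 0, "hand": 0.45},
  {"x": 0, "y": 0, "z": -0.002, "wx": 0, "wy": 0, "wz": 0, "hand": 0.45},
  {"x": 0, "y": 0, "z": -0.03, "wx": 0, "wy": 0, "wz": 0, "hand": 0.45},
  {"x": -0.01, "y": 0, "z": -0.08, "wx": 0, "wy": 0, "wz": 0, "hand": 0.45},
  {"x": -0.02, "y": 0.03, "z": -0.12, "wx": 0, "wy": 0, "wz": 0, "hand": 0.45},
  {"x": -0.03, "y": 0.07, "z": -0.13, "wx": 0, "wy": 0, "wz": 0, "hand": 0.5},
  {"x": -0.044, "y": 0.12, "z": -0.13, "wx": 0, "wy": 0, "wz": 0, "hand": 0.5},
])

```text
time: 21.78
tool_pos: [0.4745, -0.0938, 0.208]
tool_rot: [3.14, -0.002, 0.245]
contact_force: [0.3, -0.0, -0.9]
opening: 0.0459
```

Request:
move_arm([
  {"x": 0, "y": 0.028, "z": 0, "wx": 0, "wy": 0, "wz": 0, "hand": 0.5},
  {"x": 0, "y": 0.028, "z": 0, "wx": 0, "wy": 0, "wz": 0, "hand": 0.5},
  {"x": 0, "y": 0.028, "z": 0, "wx": 0, "wy": 0, "wz": 0, "hand": 0.5},
])

```text
time: 22.15
tool_pos: [0.4804, -0.1194, 0.2064]
tool_rot: [-3.141, 0.001, 0.243]
contact_force: [-0.4, 0.4, 0.4]
opening: 0.0459
```

```bash
python3 chk.py; python3 - <<'E'
from h import *
from cell import monitor
s=monitor.observe();p=P("wrist");I=viewer.read_camera("wrist")[:,:,::-1];cv2.imwrite("pics/w9.png",I)
print(s["tool_pos"],s["tool_rot"],s["time"])
print(proj(p,(.5492,-.1025,.078)),proj(p,(.472,.098,.111)),proj(p,(.488,.0345,.111)))
E
```

```text
([280.5, 186.6], 38, [277, 183, 8, 7])
([299.6, 193.7], 41, [297, 190, 7, 8])
280 185 189
281 185 189
282 185 189
[ 0.48039566 -0.11908679  0.20651989] [-3.14089705e+00  5.53553298e-04  2.43713106e-01] 22.2
[255.60749025 110.76564593] [ 29.99295295 141.73245038] [ 98.34315116 141.21702645]
```

View pics/w9.png

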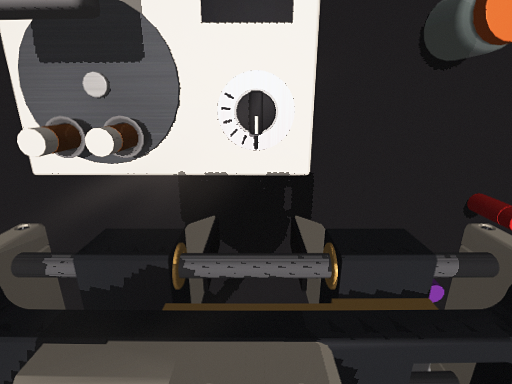

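Wrist view: both vials upright and equally seated at (45,140) and (105,140). The knob is centred at (256,110), with its white line straight to the front (home). This matches the predicted (255.6,110.8). Descending onto the knob.

Request:
move_arm([
  {"x": 0.04, "y": 0.0005, "z": 0.02, "wx": 0, "wy": 0, "wz": 0, "hand": 0.5},
  {"x": 0.0708, "y": 0.0005, "z": 0.05, "wx": 0, "wy": 0, "wz": 0, "hand": 0.5},
  {"x": 0.0708, "y": 0.0005, "z": 0.09, "wx": 0, "wy": 0, "wz": 0, "hand": 0.5},
  {"x": 0.0708, "y": 0.0005, "z": 0.12, "wx": 0, "wy": 0, "wz": 0, "hand": 0.5},
  {"x": 0.0708, "y": 0.0005, "z": 0.145, "wx": 0, "wy": 0, "wz": 0, "hand": 0.5},
  {"x": 0.0708, "y": 0.0005, "z": 0.1555, "wx": 0, "wy": 0, "wz": 0, "hand": 0.4},
  {"x": 0.0708, "y": 0.0005, "z": 0.1555, "wx": 0, "wy": 0, "wz": 0, "hand": 0.3},
  {"x": 0.0708, "y": 0.0005, "z": 0.1555, "wx": 0, "wy": 0, "wz": 0, "hand": 0.2},
], grip_force=40)

```text
time: 23.25
tool_pos: [0.5503, -0.1035, 0.0524]
tool_rot: [3.14, -0.002, 0.243]
contact_force: [0.0, -0.7, 0.3]
opening: 0.0221
```

Request:
move_arm([
  {"x": 0, "y": 0, "z": 0, "wx": 0, "wy": 0, "wz": 0, "hand": 0.1},
  {"x": 0, "y": 0, "z": 0, "wx": 0, "wy": 0, "wz": 0, "hand": 0.0},
  {"x": 0, "y": 0, "z": 0, "wx": 0, "wy": 0, "wz": 0, "hand": 0.0},
  {"x": 0, "y": 0, "z": 0, "wx": 0, "wy": 0, "wz": 0, "hand": 0.0},
  {"x": 0, "y": 0, "z": 0, "wx": 0, "wy": 0, "wz": 0, "hand": 0.0},
])

```text
time: 23.88
tool_pos: [0.5501, -0.1031, 0.0524]
tool_rot: [3.141, -0.002, 0.243]
contact_force: [-1.3, 4.3, 5.8]
opening: 0.0134
```

Request:
move_arm([
  {"x": 0, "y": 0, "z": 0, "wx": 0, "wy": 0, "wz": 3, "hand": 0},
  {"x": 0, "y": 0, "z": 0, "wx": 0, "wy": 0, "wz": 6, "hand": 0},
  {"x": 0, "y": 0, "z": 0, "wx": 0, "wy": 0, "wz": 9, "hand": 0},
  {"x": 0, "y": 0, "z": 0, "wx": 0, "wy": 0, "wz": 12, "hand": 0},
  {"x": 0, "y": 0, "z": 0, "wx": 0, "wy": 0, "wz": 15, "hand": 0},
  {"x": 0, "y": 0, "z": 0, "wx": 0, "wy": 0, "wz": 18, "hand": 0},
  {"x": 0, "y": 0, "z": 0, "wx": 0, "wy": 0, "wz": 21, "hand": 0},
  {"x": 0, "y": 0, "z": 0, "wx": 0, "wy": 0, "wz": 24, "hand": 0},
])

```text
time: 24.88
tool_pos: [0.5501, -0.1038, 0.0523]
tool_rot: [3.141, -0.002, -0.178]
contact_force: [-1.7, 1.3, 6.4]
opening: 0.0136
```

```bash
python3 - <<'E'
from h import *
from cell import monitor
s=monitor.observe();print(s["tool_pos"],s["tool_rot"],s["torque"],s["contact_force"],s["opening"],s["qpos"][5])
E
python3 chk.py
```

```text
[ 0.5500697  -0.10379237  0.05234232] [ 3.14108222e+00 -1.80808780e-03 -1.77501738e-01] [0.22139388 0.22225831 0.04697505] [-1.73141758  1.30255986  6.36935141] 0.01360022320199105 1.4252215653922558
([299.8, 193.8], 37, [296, 191, 8, 6])
280 None None
281 None None
282 None None
```

Request:
move_arm([
  {"x": 0, "y": 0, "z": 0, "wx": 0, "wy": 0, "wz": 3, "hand": 0},
  {"x": 0, "y": 0, "z": 0, "wx": 0, "wy": 0, "wz": 6, "hand": 0},
  {"x": 0, "y": 0, "z": 0, "wx": 0, "wy": 0, "wz": 9, "hand": 0},
  {"x": 0, "y": 0, "z": 0, "wx": 0, "wy": 0, "wz": 12, "hand": 0},
  {"x": 0, "y": 0, "z": 0, "wx": 0, "wy": 0, "wz": 15, "hand": 0},
  {"x": 0, "y": 0, "z": 0, "wx": 0, "wy": 0, "wz": 18, "hand": 0},
  {"x": 0, "y": 0, "z": 0, "wx": 0, "wy": 0, "wz": 21, "hand": 0},
  {"x": 0, "y": 0, "z": 0, "wx": 0, "wy": 0, "wz": 24, "hand": 0},
])

```text
time: 25.92
tool_pos: [0.5498, -0.1044, 0.0524]
tool_rot: [3.141, -0.002, -0.596]
contact_force: [-2.2, -1.2, 5.8]
opening: 0.0138
```

Request:
move_arm([
  {"x": 0, "y": 0, "z": 0, "wx": 0, "wy": 0, "wz": 3, "hand": 0},
  {"x": 0, "y": 0, "z": 0, "wx": 0, "wy": 0, "wz": 6, "hand": 0},
  {"x": 0, "y": 0, "z": 0, "wx": 0, "wy": 0, "wz": 9, "hand": 0},
  {"x": 0, "y": 0, "z": 0, "wx": 0, "wy": 0, "wz": 12, "hand": 0},
  {"x": 0, "y": 0, "z": 0, "wx": 0, "wy": 0, "wz": 15, "hand": 0},
  {"x": 0, "y": 0, "z": 0, "wx": 0, "wy": 0, "wz": 18, "hand": 0},
  {"x": 0, "y": 0, "z": 0, "wx": 0, "wy": 0, "wz": 21, "hand": 0},
  {"x": 0, "y": 0, "z": 0, "wx": 0, "wy": 0, "wz": 24, "hand": 0},
])

```text
time: 26.92
tool_pos: [0.5492, -0.1049, 0.0523]
tool_rot: [3.14, -0.002, -1.015]
contact_force: [-3.7, -3.8, 7.5]
opening: 0.0139
```

Request:
move_arm([
  {"x": 0, "y": 0, "z": 0, "wx": 0, "wy": 0, "wz": 0, "hand": 0},
  {"x": 0, "y": 0, "z": 0, "wx": 0, "wy": 0, "wz": 0, "hand": 0},
  {"x": 0, "y": 0, "z": 0, "wx": 0, "wy": 0, "wz": 0, "hand": 0},
  {"x": 0, "y": 0, "z": 0, "wx": 0, "wy": 0, "wz": 0, "hand": 0},
])

```text
time: 27.42
tool_pos: [0.5493, -0.1049, 0.0524]
tool_rot: [3.14, -0.002, -1.013]
contact_force: [-4.1, -3.5, 6.5]
opening: 0.0141
```

```bash
python3 - <<'E'
from h import *
from cell import monitor
s=monitor.observe();print(s["tool_pos"],s["tool_rot"],s["torque"],s["contact_force"],s["opening"],s["time"])
a=viewer.read_camera("side")[:,:,::-1];b=viewer.read_camera("scene")[:,:,::-1]
ps,pd=P("scene"),P("side")
for n,q in(("scene",ps),("side",pd)):print(n,[proj(q,X).round(0) for X in((.5969,.0616,.09),(.5812,.1247,.09))])
M=np.hstack([cv2.resize(a[110:250,200:340],(400,400),interpolation=3),cv2.resize(b[140:280,190:330],(400,400),interpolation=3)])
cv2.imwrite("pics/c10.png",M)
E
```

```text
[ 0.54925644 -0.10490498  0.05235091] [ 3.14047086e+00 -1.91844501e-03 -1.01340942e+00] [-0.52182547  0.80081604  0.00857224] [-4.14489888 -3.46570536  6.50185019] 0.014099509410715805 27.425
scene [array([267., 208.]), array([287., 216.])]
side [array([266., 170.]), array([258., 159.])]
```

View pics/c10.png

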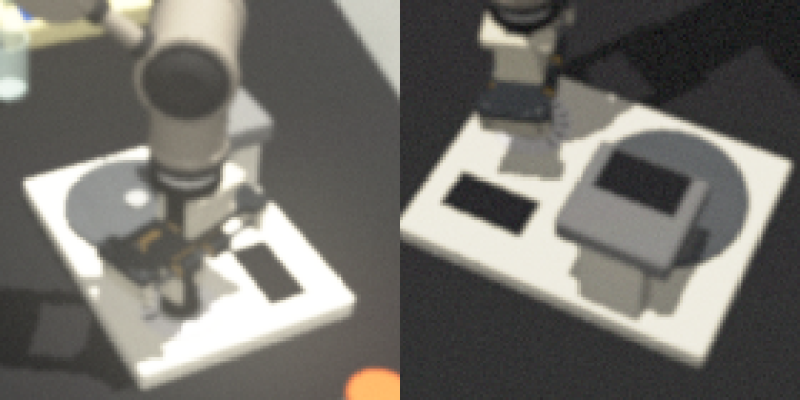

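Front pocket area is now empty in both views and the vials are hidden under the head. The turn is 72.0° with about zero torque about the knob axis, so it rests at the third stop. Handing in.

```bash
python3 -c "
from cell import robot
print(robot.hand_in())"
```

```text
the job is handed in; nothing more can be done
None
```

Both vials are in the turntable pockets, the knob is three clicks clockwise at the third stop, and I handed in with the gripper still holding it at 40 N. The robot's clock read about 27.5 s.

- **Vials:** Pressing each vial down met firm floor contact at 9–12 N, at the height expected for a fully seated vial. The camera's amber/cap edges and the wrist view agreed that both were upright and all the way down before I touched the knob.
- **Mishap:** The second vial caught on its pocket's chamfer and slid about 14 mm up in the grip. I re-centred it, released it to drop in, then regripped and pressed it to the floor.
- **Knob:** The tool turned 72.0° from home and settled at yaw -1.013, against -1.013 intended. Torque about the knob axis was about zero (0.009 N m), so it rests in the stop.
- **Last checks:** In the final pictures the front of the turntable is empty. The vials are hidden under the reading head, so I could not see them directly there. A side force of about 5 N remained on the grip, from roughly 1–2 mm of off-centre hold. I did not touch the jar or the beaker, but I made no final position check on them.

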